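Build up a heat-sink module in its assembly nest

TASK

Assemble the power module in the shallow grey nest, in this order: first the angle bracket, its foot flat on the nest's floor and its upright leg close to one end wall (either end); second the drilled aluminium block, flat on the foot next to the leg, its long side parallel to the leg; third the stepped block, down on the nest's floor in the gap that is left, its toe reaching over the free end of the foot. Last lay the finned heat sink level across the tops of the aluminium block and the stepped block, fins up and running along the length of the nest. Leave the jar, the tape roll and the battery alone.

Things in the scene. Friction and masses are not known exactly. Their poses are not given: they have to be found in the camera images.
- nest_in (a point): The nest: an open rectangular tub of pale grey laminate with a dark screw at each corner, fixed on the brown work mat. Inside 106 mm long (its x) by 58 mm wide (its y); walls 9 mm thick, 10 mm high above the inner floor; the floor is 4 mm above the mat, 7 mm above the bench. The point is the centre of the inner floor, z up. Both ends are alike. It does not move.
- bracket_leg (a point): L-shaped steel angle bracket standing on its foot. Foot 70 mm long (x), 50 mm wide (y), 6 mm thick; at its +x end an upright leg 8 mm thick (x), 50 mm wide (y), 46 mm high from the underside, best gripped across its thickness. The point is on the middle of the leg, 30 mm above the underside of the foot and 31 mm in +x from the middle of the foot's length; the foot runs from 66 mm behind this point (-x) to 4 mm ahead of it. z up. About 0.13 kg.
- spreader_mid (a point): Plain aluminium block with drilled holes in its top, 32 mm (x) by 50 mm (y) by 20 mm high. The point is its centre, 10 mm above its underside, z up. About 0.16 kg.
- step_mid (a point): Stepped grey plastic block, two brass inserts on top, 38 mm long (x), 50 wide (y), 26 high. Its column (x -19 to +5 mm) stands on the bench; its toe (x +5 to +19 mm) overhangs, underside 7.5 mm up. The point is the middle of the 38 x 50 mm outline, 13 mm above the underside, z up. About 0.08 kg. In the nest its top is level with that of the aluminium block on the foot (26 mm above the floor).
- sink_mid (a point): Aluminium heat sink with seven upright fins, 64 mm long (x, along the fins), 44 mm wide (y), 24 mm high, with a 6 mm base. The outer fins are flat faces to grip across the width. The point is its centre, 12 mm above its underside, z up. About 0.11 kg.
- flux_jar: Bystander: small brown jar with a dark lid, 52 mm across, 38 mm high; origin at its underside. Leave it alone.
- tape_roll: Bystander: roll of black tape lying flat, about 55 mm across, 19 mm high; origin at its underside. Leave it alone.
- cell_block: Bystander: small block battery lying down, 27 x 47 x 18 mm; origin at its underside. Leave it alone.
Things that resemble listed ones, but are neither listed nor needed, are in the scene too. Leave any black look-alike of the part that bears bracket_leg alone.

How it is judged:
On the way, in this order (a step that is already met when the one before it is completed fails the run):
1. the bracket's foot lies flat on the nest's floor with its leg at one end (angle between bracket_leg's own z axis and vertical below 0.06 rad and angle between the x axis of bracket_leg and the x axis of nest_in, either way round below 0.12 rad and z of bracket_leg in the frame of nest_in between 0.0275 and 0.0325 m and y of bracket_leg in the frame of nest_in between -0.008 and 0.008 m and (x of bracket_leg in the frame of nest_in above 0.035 m or x of bracket_leg in the frame of nest_in below -0.035 m)), for 0.2 s.
2. the aluminium block lies on the foot beside the leg (all of step 1 and angle between spreader_mid's own z axis and vertical below 0.06 rad and angle between the x axis of spreader_mid and the x axis of nest_in, either way round below 0.2 rad and z of spreader_mid in the frame of nest_in between 0.0138 and 0.0182 m and y of spreader_mid in the frame of bracket_leg between -0.01 and 0.01 m and x of spreader_mid in the frame of bracket_leg between -0.036 and -0.0185 m), for 0.2 s.
3. the stepped block stands on the nest's floor with its toe over the foot (all of step 2 and angle between step_mid's own z axis and vertical below 0.06 rad and angle between the x axis of step_mid and the x axis of nest_in, either way round below 0.12 rad and z of step_mid in the frame of nest_in between 0.0108 and 0.0152 m and y of step_mid in the frame of nest_in between -0.008 and 0.008 m and x of step_mid in the frame of bracket_leg between -0.086 and -0.068 m), for 0.2 s.
4. the heat sink lies across both blocks (all of step 3 and angle between sink_mid's own z axis and vertical below 0.06 rad and angle between the x axis of sink_mid and the x axis of nest_in, either way round below 0.2 rad and z of sink_mid in the frame of nest_in between 0.0355 and 0.0405 m and y of sink_mid in the frame of nest_in between -0.012 and 0.012 m and x of sink_mid in the frame of bracket_leg between -0.069 and -0.034 m), for 0.2 s.
At the end, for the whole second after the job is handed in: Flat in the nest: bracket, leg over 35 mm from the middle; block on the foot 18.5-36 mm and stepped block on the floor 68-86 mm from leg centre to centre; heat sink level on both, 34-69 mm from the leg, within 12 mm of mid-line, along the nest within 0.2 rad; tilts under 0.06 rad; at rest (all of step 4 and linear speed of each of bracket, spreader, step, sink below 0.02 m/s); the robot touches nothing.
It fails at once if a bystander was moved by more than 15 mm (distance of any of flux_jar, tape_roll, cell_block from where it was at the start of the episode above 0.015 m).
It also fails if it takes over 96 s, if anything falls off the work surface, if the arm or the gripper's body presses on something with over 40 N, if the wrist force passes 120 N, or if a joint passes its speed limit or range.

ROBOT

A 6-joint arm with a two-finger parallel gripper is mounted at the origin on a cart in front of the work surface, level with it; the furniture and walls round the work are solid. World frame = base frame: x ahead of the robot, y to its left, z up, the work surface at z = 0. Lengths are in m, angles in rad, forces in N, time in s.
With the tool pointing down it reaches from about 0.35 to 0.975 m from the base axis. Payload 4.9 kg.
Tool frame: the origin (TCP) lies on the front face of the gripper's body, between the roots of the fingers; the fingertips stand ctrl.tip_extent ahead of it and the grasp point (between the pads) lies 54 mm ahead of it (ctrl.tip_extent is the distance from the TCP to the fingertips, in m); z points along the fingers, y is the line along which they close (so a half turn about z gives the same grasp; the last joint's range is limited). The gripper opens to 85 mm and grips with 20 to 120 N. Pads are 22 mm wide; open, the fingers measure 114 mm over their backs; the gripper's body (76 mm by 85 mm) begins 54 mm behind the grasp point. The pads swing forward as they close: fully open they stand 13 mm farther back than shut.
Start: joints at [-1.234, 0.053, 1.613, -0, 1.476, -0.119], TCP at [0.275, -0.561, 0.304] pointing down, gripper open.
Joint ranges: [-3.01, 3.01], [-1.01, 2.22], [0.06, 2.58], [-1.02, 4.17], [0.09, 2.62], [-3.14, 3.14]. Speed limits (rad/s): [2.57, 2.57, 3.14, 3.14, 3.14, 3.14].

INTERFACE

Orientations are given as a rotation vector (axis times angle).
In Python, from station import ctrl gives the robot as it stands.
- The arm moves only by the tool apply_moves, never from a script. Its argument "rows" is one flat list of numbers, 6 for each row, row after row: the shift along the tool's x, y, z normalised to -1 to 1, where 1 is 0.6 m, then the turn, a rotation vector about the tool's x, y, z normalised to -1 to 1, where 1 is 90 degrees. A call has 1 to 20 rows; each row is the pose to reach, as a shift and turn from the pose commanded when the call began, along the tool's axes at that moment; what a row does not reach only later rows make up. A row lasts 1/10 s, in which the tool goes at most 50 mm and 8.59 degrees, less where a joint would pass 70% of its speed; a pose out of reach is approached as far as the arm can. A call with a number of a shift or a turn outside -1 to 1 is refused whole. A call with a gripper value outside its range is refused whole. "grip" is the opening, from 0 (shut) to 1 (fully open), set as the call begins (left out, the last holds). The fingers move at their own pace and stop on an object; "grip_force" is the grip in N (left out, the last holds). Time passes only in rows, so rows that repeat a pose let the fingers close. It gives the time, the measured TCP pose, the force, the opening and the grip force at its end, in the units of the state.
- ctrl.get_obs(): the state, without advancing time (a new reading comes with each control period).
- ctrl.get_image(name): name is "scene" or "top"; returns (picture, depth): 480x640x3 uint8, blue, green, red; 480x640 float32, m along the optical axis (not along the pixel's ray), 0 where there is no reading.
- ctrl.camera_model(name): a dict with "mtx" (3x3 intrinsics, pixels), "R" (3x3) and "t" (3): a world point X has camera coordinates R X + t. Camera axes: x right, y down, z forward; pixel columns grow to the right and rows downward; lengths in m; the calibration is good to about 2 mm. A picture is of the moment at which its call begins. camera_model takes no time and is no camera call.
- ctrl.finish_job(): hands the job in; it is judged then, once.
The state is a dict: "t": time; "q": joint angles; "dq": joint speeds; "effort": joint torques, N m; "tool_pos": TCP position; "tool_rot": TCP orientation; "contact_force": force on the tool from outside, world axes, zero at the start; "wrist_torque": the same for the moment, N m; "opening": finger opening in m; "grip_force": force on a finger pad.
Only numpy, scipy, OpenCV 4.12 (cv2) and the standard library are available. Lean on these libraries where they do the work, as an engineer would, in place of code of your own. Each camera call takes 0.05 s, during which the arm holds its last target. There are 200 camera calls.

## Working session

There is one attempt and no reset: what is moved stays moved. The work goes in short steps, Python scripts to look and compute and a tool call to move; the robot and the scene stay as the last step left them, time stands still between calls to the robot, and variables do not carry over. Pictures are saved under pics/ and viewed, at most 18 in all, crops included, and the job is handed in when it is done.

Besides the shell and the picture viewer there is one more tool, called after "Request:" in YAML: its name, and indented under it one key for each argument. apply_moves: Moves the arm, as the interface text tells. Its arguments: {"type":"object","properties":{"rows":{"type":"array","items":{"type":"number"}},"grip":{"type":"number"},"grip_force":{"type":"number"}},"required":["rows"]}

```bash
ls; mkdir -p pics
python3 - <<'E'
from station import ctrl
import cv2,numpy as np
for n in ("scene","top"):
    im,d=ctrl.get_image(n); cv2.imwrite(f"pics/{n}0.png",im); np.savez(f"{n}0.npz",im=im,d=d)
    print(n,ctrl.camera_model(n))
print(ctrl.tip_extent,ctrl.get_obs())
E
```

```text
pics
scene {'mtx': array([[552.97556725,   0.        , 315.69876674],
       [  0.        , 552.97556725, 239.16626106],
       [  0.        ,   0.        ,   1.        ]]), 'R': array([[ 0.71724533, -0.69677169, -0.00826773],
       [-0.43923736, -0.44286915, -0.78162489],
       [ 0.54095257,  0.56424829, -0.62369398]]), 't': array([-0.26854748,  0.33157855,  1.69571482])}
top {'mtx': array([[550.23986292,   0.        , 316.60011617],
       [  0.        , 550.23986292, 233.23577455],
       [  0.        ,   0.        ,   1.        ]]), 'R': array([[-2.31490662e-02, -9.99717781e-01, -5.33658992e-03],
       [-9.78163800e-01,  2.37521477e-02, -2.06473768e-01],
       [ 2.06542253e-01,  4.40384147e-04, -9.78437583e-01]]), 't': array([0.14059434, 0.51504092, 1.56462557])}
0.0726 {'t': 0.1, 'q': array([-1.23399650e+00,  5.33081208e-02,  1.61416661e+00, -1.51199541e-05,
        1.47600758e+00, -1.18942181e-01]), 'dq': array([-0.00060931, -0.00163826, -0.00281824, -0.00031092, -0.00075476,
       -0.00052544]), 'effort': array([-3.65291389e-04, -3.94910073e+01, -3.71360350e+01, -7.39865914e-05,
        3.97666823e-03, -2.67874320e-06]), 'tool_pos': array([ 0.27496598, -0.56078188,  0.30276919]), 'tool_rot': array([-3.05855223e+00, -7.09276811e-01,  3.45986639e-04]), 'contact_force': array([ 0.26476545,  0.23695413, -0.84661497]), 'wrist_torque': array([ 0.01687814, -0.00883322, -0.0163903 ]), 'grip_force': 0.0, 'opening': 0.08552561393949218}
```

View pics/top0.png

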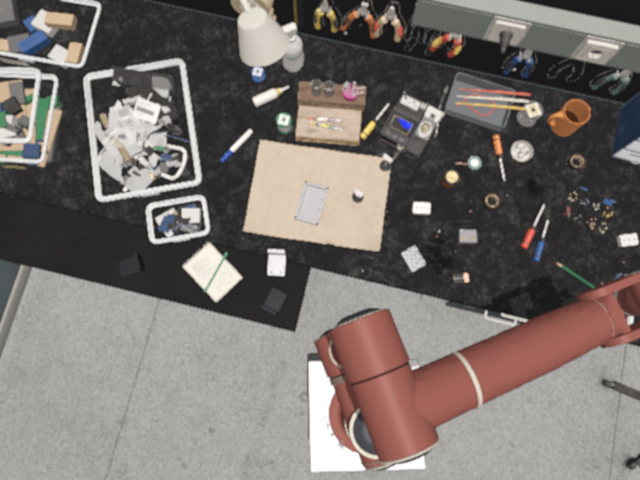

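View pics/scene0.png

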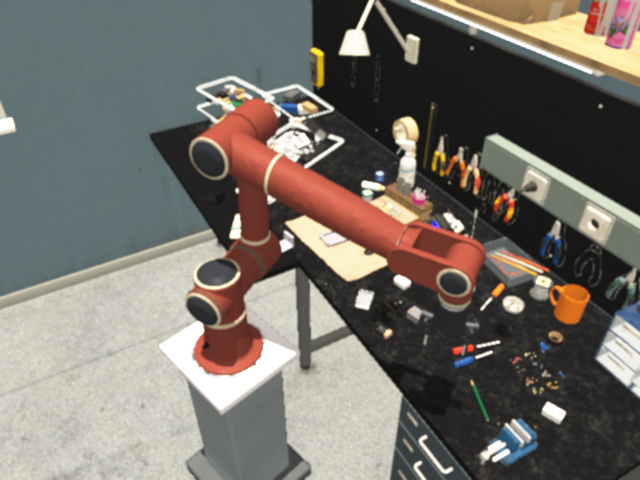

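The top picture shows the nest at (311,203) on the mat. Small objects are at (422,208), (467,236), (413,259), (275,262), (273,300), (131,265) and (530,110). I'll zoom in on them next.

```bash
cat > h.py <<'E'
from station import ctrl
import cv2,numpy as np
def cloud(n,d):
    m=ctrl.camera_model(n);K=m["mtx"];v,u=np.mgrid[:480,:640]
    c=np.stack([(u-K[0,2])/K[0,0]*d,(v-K[1,2])/K[1,1]*d,d],-1)
    return (c-m["t"])@m["R"]
def pix(n,P):
    m=ctrl.camera_model(n);c=m["R"]@np.asarray(P)+m["t"];p=m["mtx"]@c;return p[:2]/p[2]
E
python3 - <<'E'
from h import *
z=np.load("top0.npz");im,d=z["im"],z["d"]
c=im[170:320,370:570];cv2.imwrite("pics/c1.png",cv2.resize(c,None,fx=4,fy=4,interpolation=cv2.INTER_CUBIC))
c=im[150:320,240:400];cv2.imwrite("pics/c2.png",cv2.resize(c,None,fx=3.5,fy=3.5,interpolation=cv2.INTER_CUBIC))
W=cloud("top",d)
for u,v in [(311,203),(422,208),(467,236),(413,259),(275,262),(273,300),(131,265),(358,196),(492,200),(452,177),(386,162),(461,278),(532,108)]: print(u,v,W[v,u].round(3))
E
```

```text
311 203 [0.623 0.143 0.009]
422 208 [ 0.597 -0.194  0.015]
467 236 [ 0.505 -0.321  0.025]
413 259 [ 0.44  -0.156  0.02 ]
275 262 [0.443 0.255 0.005]
273 300 [0.33  0.262 0.   ]
131 265 [0.444 0.687 0.007]
358 196 [0.628 0.002 0.056]
492 200 [ 0.622 -0.415 -0.005]
452 177 [ 0.686 -0.286  0.039]
386 162 [ 0.735 -0.087  0.049]
461 278 [ 0.38  -0.294  0.021]
532 108 [ 0.897 -0.545  0.053]
```

View pics/c1.png

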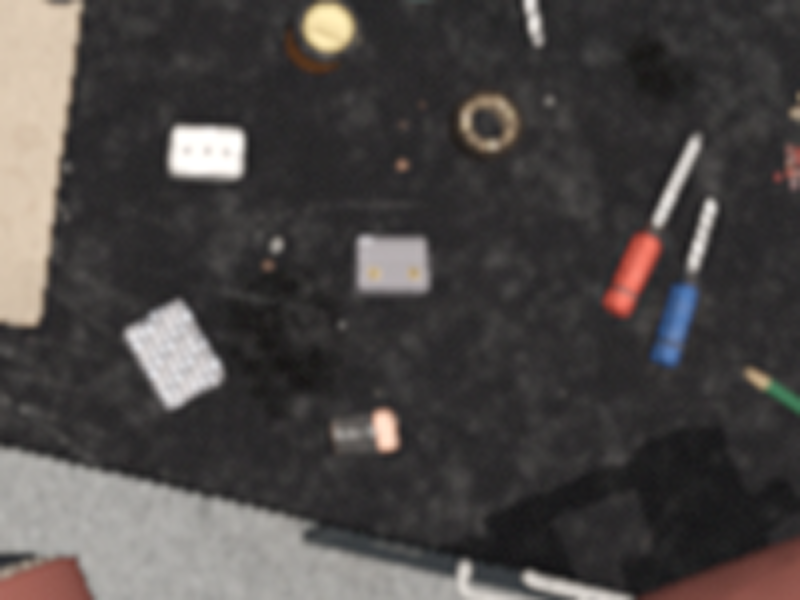

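View pics/c2.png

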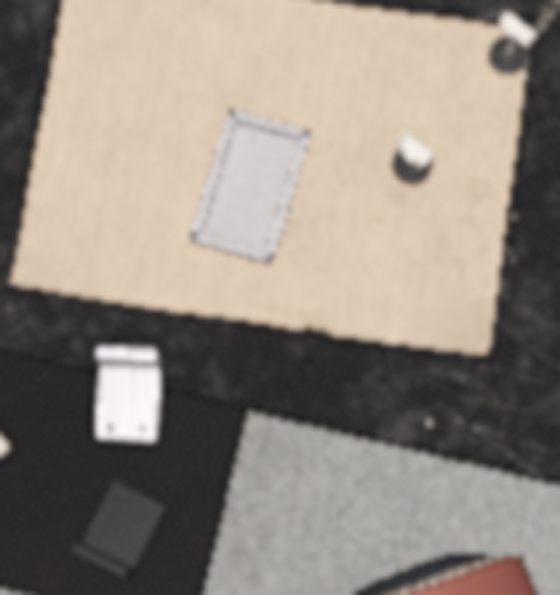

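Candidates, by top-camera pixel:
- **Bracket:** bright L at (275,262). The black look-alikes at (273,300) and (131,265) are rejected.
- **Aluminium block:** the white drilled block at (422,208).
- **Stepped block:** grey with brass inserts at (467,236).
- **Sink:** finned part at (413,259).
- **Battery:** (461,278), leave alone.

Next I'll fit poses by silhouette and crop the scene view to see which way the toe points.

```bash
cat >> h.py <<'E'
from scipy.optimize import minimize
def box(x0,x1,y0,y1,z0,z1): return np.array([[x,y,z] for x in(x0,x1) for y in(y0,y1) for z in(z0,z1)])
OBJ=dict(bracket=([box(-66,4,-25,25,-30,-24),box(-4,4,-25,25,-30,16)],30),spreader=([box(-16,16,-25,25,-10,10)],10),
 step=([box(-19,5,-25,25,-13,13),box(5,19,-25,25,-5.5,13)],13),sink=([box(-32,32,-22,22,-12,12)],12),
 nest=([box(-62,62,-38,38,-4,10)],7))
S=8
def sil(n,parts,x,y,z,yaw,win):
    m=ctrl.camera_model(n);u0,v0,w,h=win;img=np.zeros((h*S,w*S),np.uint8)
    R=np.array([[np.cos(yaw),-np.sin(yaw),0],[np.sin(yaw),np.cos(yaw),0],[0,0,1]])
    for b in parts:
        P=(b/1000)@R.T+[x,y,z];c=P@m["R"].T+m["t"];p=c@m["mtx"].T;p=p[:,:2]/p[:,2:]
        q=((p-[u0-.5,v0-.5])*S-.5);cv2.fillConvexPoly(img,cv2.convexHull(np.round(q*16).astype(np.int32)),255,shift=4)
    return cv2.GaussianBlur(cv2.resize(img,(w,h),interpolation=cv2.INTER_AREA).astype(float)/255,(0,0),0.5)
def fit(n,name,im,x,y,yaw,z=None,r=26,sat=False,xs=None):
    parts,zz=OBJ[name];z=zz/1000 if z is None else z
    c=pix(n,[x,y,z]).round().astype(int);win=(c[0]-r,c[1]-r,2*r,2*r)
    I=im[win[1]:win[1]+2*r,win[0]:win[0]+2*r].astype(float)
    if sat: I=I[:,:,2:]-I[:,:,:1]
    a0=sil(n,parts,x,y,z,yaw,win)
    fg=np.median(I[a0>.95],0) if xs is None else np.percentile(I[a0>.95],xs,0);bg=np.median(I[a0<.02],0);dv=fg-bg
    A=np.clip((I-bg)@dv/(dv@dv),0,1)
    f=lambda p:((sil(n,parts,p[0]/1e3,p[1]/1e3,z,p[2]/30,win)-A)**2).sum()
    best=None
    for dy in(-.25,0,.25):
        s=minimize(f,[x*1e3,y*1e3,(yaw+dy)*30],method="Nelder-Mead",options=dict(initial_simplex=np.array([x*1e3,y*1e3,(yaw+dy)*30])+np.array([[0,0,0],[8,0,0],[0,8,0],[0,0,6]]),xatol=.05,fatol=.01))
        if best is None or s.fun<best.fun: best=s
    return best.x[0]/1e3,best.x[1]/1e3,best.x[2]/30,best.fun
E
python3 - <<'E'
from h import *
T=np.load("top0.npz")["im"];Sc=np.load("scene0.npz")["im"]
for nm,x,y,w,k in [("bracket",.45,.25,0,{}),("spreader",.597,-.194,0,{}),("step",.505,-.321,0,{}),("step",.505,-.321,3.14,{}),("sink",.44,-.156,-.6+1.57,{}),("sink",.44,-.156,-.6,{}),("nest",.62,.14,-.25,dict(sat=True,r=34))]:
    print(nm,*np.round(fit("top",nm,T,x,y,w,**k),4))
    if nm in("spreader","step"): print("   scene",*np.round(fit("scene",nm,Sc,x,y,w,**k),4))
c=np.hstack([cv2.resize(Sc[y-30:y+30,x-30:x+30],None,fx=6,fy=6,interpolation=cv2.INTER_CUBIC) for x,y in (pix("scene",[.505,-.321,.01]).astype(int),pix("scene",[.45,.25,.01]).astype(int))])
cv2.imwrite("pics/c3.png",c)
E
```

```text
bracket 0.4711 0.2498 -0.0675 161.7458
spreader 0.6 -0.1923 -0.1032 7.0578
   scene 0.6015 -0.1914 -0.0269 115.32
step 0.5079 -0.3252 -0.0262 10.0574
   scene 0.5117 -0.3222 0.0955 118.1655
step 0.5075 -0.3255 3.0608 9.7545
   scene 0.5113 -0.323 3.2793 107.3026
sink 0.4435 -0.1582 0.4793 11.8174
sink 0.4436 -0.1582 0.4708 11.9033
nest 0.6238 0.1428 -0.3084 8.2456
```

View pics/c3.png

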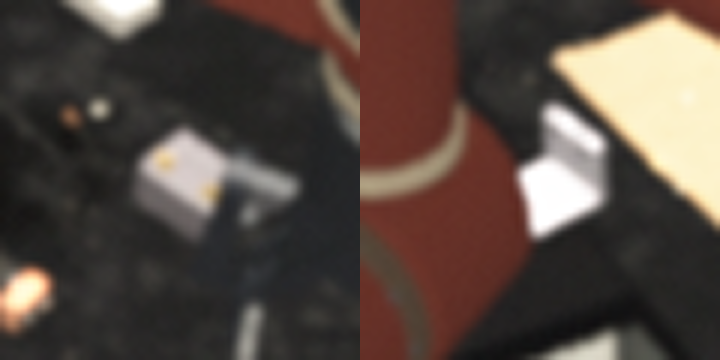

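The step block's robot-facing (-x) side is solid down to the bench and its inserts are on that side. So its toe points to +x, the same way as the bracket's leg. Next I'll refit the bracket with a smaller window.

Run:
```python
from h import *
T=np.load("top0.npz")["im"].copy()
hsv=cv2.cvtColor(T,cv2.COLOR_BGR2HSV)
c=pix("top",[.47,.25,.01]);print(c)
M=np.zeros(T.shape[:2],np.uint8);cv2.rectangle(M,(262,242),(290,281),1,-1)
T2=T.copy();T2[M==0]=np.median(T[285:288,262:290].reshape(-1,3),0)
print(T2[275,250],T[246:280:2,276].mean(1).round())
for z in(20,50):print("bracket",*np.round(fit("top","bracket",T2,.475,.25,0,xs=z),4))
```

```text
[276.54231308 252.94591686]
[42 41 42] [ 39. 105. 225. 207. 182. 240. 245. 246. 246. 247. 248. 248. 248. 249.
 233. 108.  38.]Traceback (most recent call last):
  File "<stdin>", line 8, in <module>
  File "h.py", line 33, in fit
    s=minimize(f,[x*1e3,y*1e3,(yaw+dy)*30],method="Nelder-Mead",options=dict(initial_simplex=np.array([x*1e3,y*1e3,(yaw+dy)*30])+np.array([[0,0,0],[8,0,0],[0,8,0],[0,0,6]]),xatol=.05,fatol=.01))
    res = _minimize_neldermead(fun, x0, args, callback, bounds=bounds,
                               **options)
    fxr = func(xr)
    fx = function(np.copy(x), *(wrapper_args + args))
  File "h.py", line 30, in <lambda>
    f=lambda p:((sil(n,parts,p[0]/1e3,p[1]/1e3,z,p[2]/30,win)-A)**2).sum()
                 ~~~^^^^^^^^^^^^^^^^^^^^^^^^^^^^^^^^^^^^^^^^^
  File "h.py", line 16, in sil
    m=ctrl.camera_model(n);u0,v0,w,h=win;img=np.zeros((h*S,w*S),np.uint8)
ValueError: time passes only in moves, steps and waits
```

```bash
sed -i '2a _cm={n:ctrl.camera_model(n) for n in ("scene","top")}' h.py; sed -i 's/ctrl.camera_model(n);/_cm[n];/' h.py
python3 - <<'E'
from h import *
T=np.load("top0.npz")["im"].copy()
M=np.zeros(T.shape[:2],np.uint8);cv2.rectangle(M,(262,242),(290,281),1,-1)
T[M==0]=42
for z in(20,50):print("bracket",*np.round(fit("top","bracket",T,.475,.25,0,xs=z),4))
o=ctrl.get_obs()
from scipy.spatial.transform import Rotation as R
print(R.from_rotvec(o["tool_rot"]).as_matrix().round(3))
E
```

```text
bracket 0.4713 0.2498 -0.0668 19.5214
bracket 0.4713 0.25 -0.0646 15.3879
[[ 0.898  0.44  -0.001]
 [ 0.44  -0.898  0.002]
 [ 0.    -0.002 -1.   ]]
```

```bash
cat >> h.py <<'E'
from scipy.spatial.transform import Rotation as Rot
def go(x,y,z,yaw):
    """rows to bring TCP to x,y,z with closing axis at yaw (mod pi), tool down"""
    o=ctrl.get_obs();A=Rot.from_rotvec(o["tool_rot"]);p=o["tool_pos"];ya=A.as_matrix()[:,1];cur=np.arctan2(ya[1],ya[0])
    d=(yaw-cur+np.pi/2)%np.pi-np.pi/2; t=cur+d
    yv=np.array([np.cos(t),np.sin(t),0]);zv=np.array([0,0,-1.]);B=Rot.from_matrix(np.stack([np.cross(yv,zv),yv,zv],1))
    s=A.inv().apply(np.array([x,y,z])-p)/.6;r=(A.inv()*B).as_rotvec()/(np.pi/2)
    print("t",o["t"].__round__(2),"pos",p.round(4),"yaw",round(cur,4),"f",np.round(o["contact_force"],1),"open",round(o["opening"],4),"gf",o["grip_force"],"tip",ctrl.tip_extent)
    print("ROW",np.round(np.r_[s,r],4).tolist(),"rows",round(max(np.linalg.norm(s)*12,np.linalg.norm(r)*90/8.59),1))
E
python3 -c "
from h import *
go(.36,-.16,.25,-.066);go(.4713,.25,.2,-.066)"
```

```text
t 0.1 pos [ 0.275  -0.5608  0.3028] yaw -1.1151 f [ 0.3  0.2 -0.8] open 0.0855 gf 0.0 tip 0.0726
ROW [0.4212, -0.5372, 0.089, -0.001, -0.0007, -0.6678] rows 8.3
t 0.1 pos [ 0.275  -0.5608  0.3028] yaw -1.1151 f [ 0.3  0.2 -0.8] open 0.0855 gf 0.0 tip 0.0726
ROW [0.8885, -1.069, 0.1735, -0.001, -0.0007, -0.6678] rows 16.8
```

Request:
apply_moves:
  rows: [0.421,-0.537,0.089,-0.001,-0.001,-0.668,0.421,-0.537,0.089,-0.001,-0.001,-0.668,0.421,-0.537,0.089,-0.001,-0.001,-0.668,0.421,-0.537,0.089,-0.001,-0.001,-0.668,0.421,-0.537,0.089,-0.001,-0.001,-0.668,0.421,-0.537,0.089,-0.001,-0.001,-0.668,0.421,-0.537,0.089,-0.001,-0.001,-0.668,0.421,-0.537,0.089,-0.001,-0.001,-0.668,0.421,-0.537,0.089,-0.001,-0.001,-0.668]
  grip: 0.45

```text
t: 1.0
tool_pos: [0.3598, -0.1568, 0.249]
tool_rot: [-2.288, -2.152, 0.001]
contact_force: [0.4, -1.5, -0.2]
opening: 0.0386
grip_force: 0.0
```

```bash
python3 -c "
from h import *
go(.4713,.25,.16,-.066)"
```

```text
t 1.0 pos [ 0.3598 -0.1568  0.249 ] yaw -0.061 f [ 0.4 -1.5 -0.2] open 0.0386 gf 0.0 tip 0.0726
ROW [0.688, 0.1442, 0.1482, -0.0004, -0.0, 0.0032] rows 8.6
```

Request:
apply_moves:
  rows: [0.688,0.144,0.148,0,0,0.003,0.688,0.144,0.148,0,0,0.003,0.688,0.144,0.148,0,0,0.003,0.688,0.144,0.148,0,0,0.003,0.688,0.144,0.148,0,0,0.003,0.688,0.144,0.148,0,0,0.003,0.688,0.144,0.148,0,0,0.003,0.688,0.144,0.148,0,0,0.003,0.688,0.144,0.148,0,0,0.003,0.688,0.144,0.148,0,0,0.003,0.688,0.144,0.148,0,0,0.003]

```text
t: 2.1
tool_pos: [0.4729, 0.2455, 0.1601]
tool_rot: [2.296, 2.143, -0.005]
contact_force: [0.5, -0.7, 0.2]
opening: 0.0384
grip_force: 0.0
```

Run:
```python
from h import *
go(.4713,.25,.093,-.066)
im,d=ctrl.get_image("scene");np.savez("scene1.npz",im=im,d=d)
u,v=pix("scene",[.47,.25,.05]).astype(int);a,b=pix("scene",[.505,-.321,.01]).astype(int)
cv2.imwrite("pics/c4.png",np.hstack([cv2.resize(im[y-40:y+40,x-40:x+40],None,fx=5,fy=5,interpolation=cv2.INTER_CUBIC) for x,y in((u,v),(a,b))]))
```

```text
t 2.1 pos [0.4729 0.2455 0.1601] yaw -0.069 f [ 0.5 -0.7  0.2] open 0.0384 gf 0.0 tip 0.0726
ROW [0.0076, -0.0031, 0.1118, -0.0007, 0.0021, -0.0019] rows 1.3
```

View pics/c4.png

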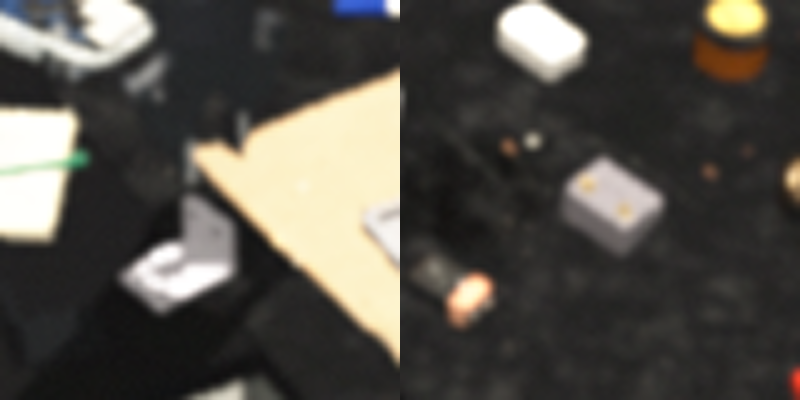

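The fingers (pads at crop (190,155) and (243,125)) straddle the upright leg at (208,225). The step block at right agrees with its toe pointing to +x. Descending.

Request:
apply_moves:
  rows: [0.0076,-0.003,0.056,0,0.002,-0.002,0.0076,-0.003,0.112,0,0.002,-0.002,0.0076,-0.003,0.112,0,0.002,-0.002,0.0076,-0.003,0.112,0,0.002,-0.002,0.0076,-0.003,0.112,0,0.002,-0.002]

```text
t: 2.65
tool_pos: [0.4733, 0.2497, 0.0959]
tool_rot: [2.295, 2.144, 0.007]
contact_force: [0.1, 0.3, 0.2]
opening: 0.0385
grip_force: 0.0
```

Run:
```python
from h import *
go(.4713,.25,.093,-.066)
im,d=ctrl.get_image("scene");np.savez("scene1.npz",im=im,d=d)
x,y=pix("scene",[.47,.25,.03]).astype(int)
cv2.imwrite("pics/c5.png",cv2.resize(im[y-30:y+30,x-30:x+30],None,fx=8,fy=8,interpolation=cv2.INTER_CUBIC))
```

```text
t 2.65 pos [0.4733 0.2497 0.0959] yaw -0.0683 f [0.1 0.3 0.2] open 0.0385 gf 0.0 tip 0.0726
ROW [0.0002, -0.0034, 0.0049, 0.0024, -0.0016, -0.0014] rows 0.1
```

View pics/c5.png

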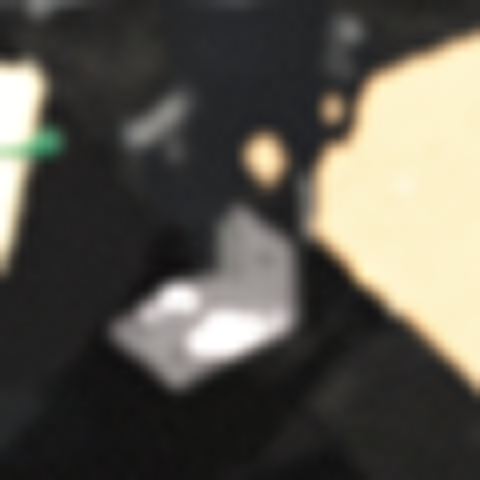

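Request:
apply_moves:
  rows: [0,-0.003,0.005,0.002,-0.002,-0.001,0,-0.003,0.005,0.002,-0.002,-0.001,0,-0.003,0.005,0.002,-0.002,-0.001,0,-0.003,0.005,0.002,-0.002,-0.001,0,-0.003,0.005,0.002,-0.002,-0.001]
  grip: 0
  grip_force: 60

```text
t: 3.2
tool_pos: [0.4707, 0.2502, 0.0915]
tool_rot: [-2.293, -2.147, 0.004]
contact_force: [-1.0, 0.0, 4.7]
opening: 0.0071
grip_force: 59.2
```

Run:
```python
from h import *
go(.4713,.25,.15,-.066)
```

```text
t 3.2 pos [0.4707 0.2502 0.0915] yaw -0.0657 f [-1.   0.   4.7] open 0.0071 gf 59.187946915626526 tip 0.0726
ROW [-0.0005, 0.0009, -0.0975, -0.0011, 0.0011, 0.0002] rows 1.2
```

The grip stopped at the leg, but the tips reach the foot: shut, they stand about 13 mm further out. I'll regrip 10 mm higher so the fingers clear the nest wall.

Request:
apply_moves:
  rows: [0,0,0,0,0,0,0,0,0,0,0,0,0,0,-0.017,0,0,0,0,0,-0.017,0,0,0]
  grip: 0.2

```text
t: 3.6
tool_pos: [0.471, 0.2503, 0.1023]
tool_rot: [2.293, 2.147, -0.002]
contact_force: [0.6, 0.4, -0.1]
opening: 0.0174
grip_force: 0.0
```

Request:
apply_moves:
  rows: [0,0,0,0,0,0,0,0,0,0,0,0,0,0,0,0,0,0,0,0,0,0,0,0]
  grip: 0
  grip_force: 60

```text
t: 4.0
tool_pos: [0.4709, 0.2503, 0.1019]
tool_rot: [2.293, 2.147, -0.003]
contact_force: [-0.5, -0.0, 5.9]
opening: 0.0064
grip_force: 62.1
```

Run:
```python
from h import *
go(.4713,.25,.16,-.066)
```

```text
t 4.0 pos [0.4709 0.2503 0.1019] yaw -0.0657 f [-0.5 -0.   5.9] open 0.0064 gf 62.11426377296448 tip 0.0726
ROW [-0.0006, 0.0006, -0.0968, -0.0008, 0.0008, 0.0002] rows 1.2
```

Request:
apply_moves:
  rows: [0,0,-0.05,0,0,0,0,0,-0.1,0,0,0,0,0,-0.1,0,0,0]

```text
t: 4.3
tool_pos: [0.4727, 0.251, 0.1651]
tool_rot: [2.291, 2.145, 0.006]
contact_force: [0.8, 0.2, 0.2]
opening: 0.0064
grip_force: 61.2
```

Run:
```python
from h import *
go(.6681,.1287,.16,-.308)
im,d=ctrl.get_image("scene");np.savez("scene2.npz",im=im,d=d)
print(*np.round(fit("scene","nest",im,.6238,.1428,-.308,sat=True,r=32),4))
x,y=pix("scene",[.55,.2,.05]).astype(int)
cv2.imwrite("pics/c6.png",cv2.resize(im[y-50:y+50,x-60:x+60],None,fx=6,fy=6,interpolation=cv2.INTER_CUBIC))
```

```text
t 4.3 pos [0.4727 0.251  0.1651] yaw -0.0657 f [0.8 0.2 0.2] open 0.0064 gf 61.200374364852905 tip 0.0726
ROW [-0.182, 0.3383, 0.01, 0.0029, -0.0011, 0.1543] rows 4.6
0.6283 0.1438 -0.2909 558.4264
```

View pics/c6.png

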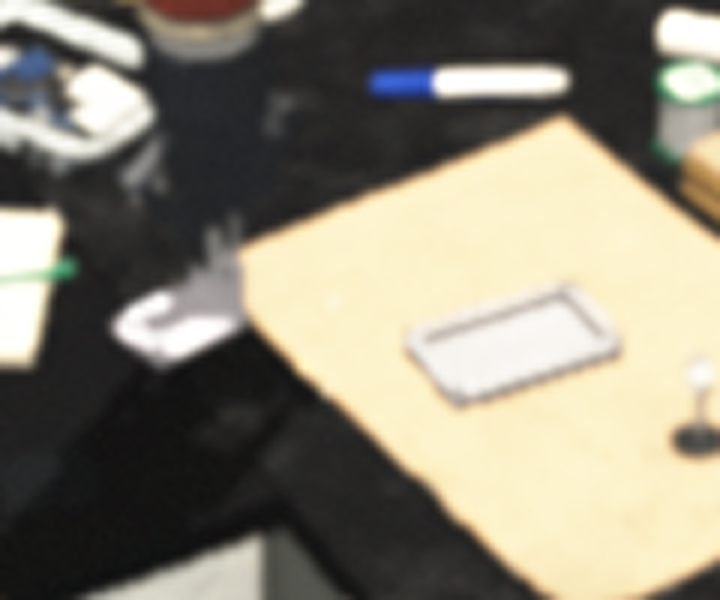

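Run:
```python
from h import *
c=pix("scene",[.55,.2,.05]).astype(int)-[60,50]
w=-.066;ex=np.array([np.cos(w),np.sin(w),0]);ey=np.array([-ex[1],ex[0],0])
for z in(0,.06):
  for a,b,h in[(-66,-25,0),(-66,25,0),(4,-25,0),(0,-25,46)]:
    print(z,a,b,h,((pix("scene",np.array([.4715,.2505,z+h/1e3])+ex*a/1e3+ey*b/1e3)-c)*6).round())
```

```text
0 -66 -25 0 [157. 446.]
0 -66 25 0 [108. 407.]
0 4 -25 0 [245. 399.]
0 0 -25 46 [238. 344.]
0.06 -66 -25 0 [152. 370.]
0.06 -66 25 0 [102. 331.]
0.06 4 -25 0 [242. 323.]
0.06 0 -25 46 [234. 266.]
```

Run:
```python
from h import *
c=pix("scene",[.55,.2,.05]).astype(int)-[60,50]
im=np.load("scene2.npz")["im"].copy()
hs=im[:,:,2].astype(int)-im[:,:,0]
w=-.308;ex=np.array([np.cos(w),np.sin(w),0]);ey=np.array([-ex[1],ex[0],0])
for a,b in[(-62,38),(-62,-38),(62,-38),(62,38)]:
    print(((pix("scene",np.array([.6238,.1428,.017])+ex*a/1e3+ey*b/1e3)-c)*6).round())
u,v=pix("scene",[.6238,.1428,.01]).astype(int)
M=np.zeros(hs.shape,bool);M[v-13:v+14,u-21:u+22]=1
bg=np.median(im[v-16:v-12,u-10:u+5].reshape(-1,3),0);im[~M]=bg
print(bg,im[v,u],*np.round(fit("scene","nest",im,.6238,.1428,-.308,sat=True,r=32),4))
```

```text
[393. 326.]
[448. 393.]
[622. 337.]
[564. 272.]
[202. 242. 252.] [242 246 249] 0.6283 0.1432 -0.3111 38.6507
```

Run:
```python
from h import *
go(.666,.1299,.16,-.309)
```

```text
t 4.35 pos [0.4715 0.2506 0.1628] yaw -0.0657 f [-0.4  0.9 -1.4] open 0.0064 gf 61.197288036346436 tip 0.0726
ROW [-0.1794, 0.3366, 0.0052, 0.0009, 0.0001, 0.1549] rows 4.6
```

Request:
apply_moves:
  rows: [-0.179,0.337,0.005,0.001,0,0.155,-0.179,0.337,0.005,0.001,0,0.155,-0.179,0.337,0.005,0.001,0,0.155,-0.179,0.337,0.005,0.001,0,0.155,-0.179,0.337,0.005,0.001,0,0.155,-0.179,0.337,0.005,0.001,0,0.155,-0.179,0.337,0.005,0.001,0,0.155,-0.179,0.337,0.005,0.001,0,0.155,-0.179,0.337,0.005,0.001,0,0.155]

```text
t: 5.25
tool_pos: [0.6638, 0.1306, 0.1568]
tool_rot: [-2.534, -1.853, 0.009]
contact_force: [0.4, 0.6, -1.4]
opening: 0.0062
grip_force: 61.2
```

Run:
```python
from h import *
go(.666,.1299,.122,-.309)
im,d=ctrl.get_image("top");np.savez("top1.npz",im=im,d=d)
ims,d=ctrl.get_image("scene")
x,y=pix("scene",[.64,.14,.06]).astype(int);u,v=pix("top",[.63,.14,.02]).astype(int)
cv2.imwrite("pics/c7.png",np.hstack([cv2.resize(i[b-33:b+33,a-33:a+33],None,fx=6,fy=6,interpolation=cv2.INTER_CUBIC) for i,a,b in((ims,x,y),(im,u,v))]))
```

```text
t 5.25 pos [0.6638 0.1306 0.1568] yaw -0.3079 f [ 0.4  0.6 -1.4] open 0.0062 gf 61.2017548084259 tip 0.0726
ROW [0.0002, 0.0042, 0.058, -0.0032, 0.0021, 0.0007] rows 0.7
```

View pics/c7.png

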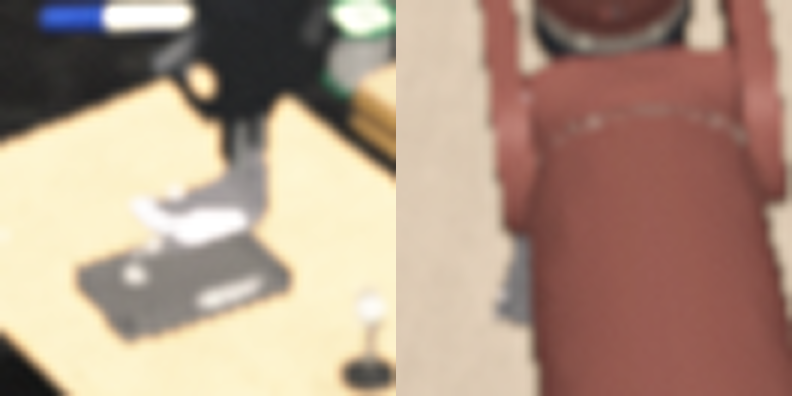

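The scene view shows the bracket level above the nest and parallel to it. Lowering it in steps.

Request:
apply_moves:
  rows: [0,0.004,0.058,-0.003,0.002,0.001,0,0.004,0.058,-0.003,0.002,0.001,0,0.004,0.058,-0.003,0.002,0.001,0,0.004,0.066,-0.003,0.002,0.001,0,0.004,0.072,-0.003,0.002,0.001,0,0.004,0.075,-0.003,0.002,0.001,0,0.004,0.075,-0.003,0.002,0.001]

```text
t: 6.05
tool_pos: [0.6672, 0.1289, 0.1126]
tool_rot: [2.538, 1.851, 0.001]
contact_force: [0.9, 0.4, -0.6]
opening: 0.0066
grip_force: 61.2
```

Run:
```python
from h import *
go(.666,.1299,.109,-.309)
```

```text
t 6.05 pos [0.6672 0.1289 0.1126] yaw -0.3108 f [ 0.9  0.4 -0.6] open 0.0066 gf 61.21440768241882 tip 0.0726
ROW [0.001, -0.0024, 0.006, 0.0007, -0.0002, -0.0011] rows 0.1
```

Request:
apply_moves:
  rows: [0,0,0.004,0,0,0,0,0,0.006,0,0,0,0,0,0.007,0,0,0,0,0,0.007,0,0,0]

```text
t: 6.45
tool_pos: [0.6674, 0.1289, 0.1093]
tool_rot: [2.538, 1.85, 0.002]
contact_force: [-2.7, 0.1, 5.0]
opening: 0.0062
grip_force: 62.0
```

Request:
apply_moves:
  rows: [0,0.003,0,0,0,0,0,0.005,0,0,0,0,0,0.005,0,0,0,0]

```text
t: 6.75
tool_pos: [0.6698, 0.1284, 0.1093]
tool_rot: [-2.538, -1.85, -0.0]
contact_force: [-5.2, 1.6, 7.1]
opening: 0.0067
grip_force: 62.3
```

Request:
apply_moves:
  rows: [0,0.003,-0.001,0,0,0,0,0.005,-0.001,0,0,0,0,0.005,-0.001,0,0,0]

```text
t: 7.05
tool_pos: [0.6707, 0.1282, 0.1094]
tool_rot: [-2.534, -1.848, 0.007]
contact_force: [-11.3, 2.4, 10.2]
opening: 0.0066
grip_force: 63.0
```

Request:
apply_moves:
  rows: [0,0.003,0,0,0,0,0,0.003,0,0,0,0]

```text
t: 7.25
tool_pos: [0.6713, 0.1281, 0.1094]
tool_rot: [-2.531, -1.847, 0.011]
contact_force: [-15.2, 2.4, 13.8]
opening: 0.0065
grip_force: 63.7
```

Request:
apply_moves:
  rows: [0,-0.004,-0.002,0,0,0,0,-0.007,-0.003,0,0,0,0,-0.007,-0.003,0,0,0,0,-0.007,-0.003,0,0,0]

```text
t: 7.65
tool_pos: [0.6698, 0.1281, 0.1099]
tool_rot: [-2.537, -1.85, 0.001]
contact_force: [-3.8, 2.3, -1.3]
opening: 0.0066
grip_force: 61.1
```

Run:
```python
from h import *
go(.6697,.1287,.109,-.309)
```

```text
t 7.65 pos [0.6698 0.1281 0.1099] yaw -0.3107 f [-3.8  2.3 -1.3] open 0.0066 gf 61.126669049263 tip 0.0726
ROW [0.0009, -0.0004, 0.0015, -0.001, -0.0001, -0.0011] rows 0.0
```

Request:
apply_moves:
  rows: [0,0,0.001,0,0,0,0,0,0.001,0,0,0,0,0,0.001,0,0,0,0,0,-0.04,0,0,0,0,0,-0.12,0,0,0,0,0,-0.18,0,0,0,0,0,-0.18,0,0,0]
  grip: 0.2

```text
t: 8.35
tool_pos: [0.6744, 0.1279, 0.228]
tool_rot: [2.531, 1.845, 0.021]
contact_force: [-0.2, -1.0, 0.4]
opening: 0.0171
grip_force: 0.0
```

Run:
```python
from h import *
go(.600,-.1923,.18,-.103+np.pi/2)
```

```text
t 8.35 pos [0.6744 0.1279 0.228 ] yaw -0.3111 f [-0.2 -1.   0.4] open 0.0171 gf 0.0 tip 0.0726
ROW [-0.5464, 0.044, 0.0775, 0.0056, -0.0097, 0.8676] rows 9.1
```

Request:
apply_moves:
  rows: [-0.546,0.044,0.02,0.006,-0.01,0.868,-0.546,0.044,0.02,0.006,-0.01,0.868,-0.546,0.044,0.02,0.006,-0.01,0.868,-0.546,0.044,0.077,0.006,-0.01,0.868,-0.546,0.044,0.077,0.006,-0.01,0.868,-0.546,0.044,0.077,0.006,-0.01,0.868,-0.546,0.044,0.077,0.006,-0.01,0.868,-0.546,0.044,0.077,0.006,-0.01,0.868,-0.546,0.044,0.077,0.006,-0.01,0.868,-0.546,0.044,0.077,0.006,-0.01,0.868,-0.546,0.044,0.077,0.006,-0.01,0.868,-0.546,0.044,0.077,0.006,-0.01,0.868]
  grip: 0.8

```text
t: 9.55
tool_pos: [0.5956, -0.192, 0.1725]
tool_rot: [3.136, -0.158, -0.024]
contact_force: [-0.3, -0.2, 0.1]
opening: 0.0681
grip_force: 0.0
```

Run:
```python
from h import *
go(.600,-.1923,.11,-.103+np.pi/2)
im,d=ctrl.get_image("top");np.savez("top2.npz",im=im,d=d)
ims,d2=ctrl.get_image("scene");np.savez("scene2.npz",im=ims,d=d2)
x,y=pix("scene",[.64,.14,.02]).astype(int);u,v=pix("top",[.63,.14,.02]).astype(int)
cv2.imwrite("pics/c8.png",np.hstack([cv2.resize(i[b-28:b+28,a-28:a+28],None,fx=7,fy=7,interpolation=cv2.INTER_CUBIC) for i,a,b in((ims,x,y),(im,u,v))]))
```

```text
t 9.55 pos [ 0.5956 -0.192   0.1725] yaw -1.6717 f [-0.3 -0.2  0.1] open 0.0681 gf 0.0 tip 0.0726
ROW [0.0089, -0.0005, 0.1041, 0.0016, 0.0098, 0.0013] rows 1.3
```

View pics/c8.png

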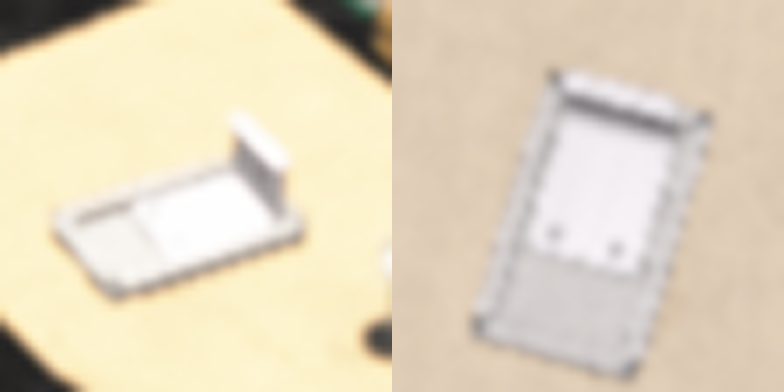

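Both views show the bracket sitting flat in the nest, leg by the far end, foot end about 29 mm short of the near wall. Now the aluminium block; I'll descend gently to learn how far the fingertips reach at this opening.

Request:
apply_moves:
  rows: [0.009,-0.001,0.06,0.002,0.01,0.001,0.009,-0.001,0.12,0.002,0.01,0.001,0.009,-0.001,0.138,0.002,0.01,0.001,0.009,-0.001,0.138,0.002,0.01,0.001,0.009,-0.001,0.138,0.002,0.01,0.001,0.009,-0.001,0.138,0.002,0.01,0.001]

```text
t: 10.25
tool_pos: [0.6011, -0.1928, 0.0922]
tool_rot: [3.137, -0.164, 0.006]
contact_force: [0.6, -1.0, 0.6]
opening: 0.0683
grip_force: 0.0
```

Run:
```python
from h import *
go(.600,-.1923,.079,-.103+np.pi/2)
```

```text
t 10.25 pos [ 0.6011 -0.1928  0.0922] yaw -1.6756 f [ 0.6 -1.   0.6] open 0.0683 gf 0.0 tip 0.0726
ROW [-0.002, -0.0006, 0.0219, 0.0003, -0.0025, -0.0011] rows 0.3
```

Request:
apply_moves:
  rows: [-0.002,-0.001,0.007,0,-0.002,-0.001,-0.002,-0.001,0.014,0,-0.002,-0.001,-0.002,-0.001,0.02,0,-0.002,-0.001,-0.002,-0.001,0.022,0,-0.002,-0.001,-0.002,-0.001,0.022,0,-0.002,-0.001]

```text
t: 10.75
tool_pos: [0.5982, -0.1913, 0.0759]
tool_rot: [-3.136, 0.162, 0.006]
contact_force: [-1.2, 0.0, 0.7]
opening: 0.0685
grip_force: 0.0
```

Request:
apply_moves:
  rows: [0,0,0.004,0,0,0,0,0,0.007,0,0,0,0,0,0.007,0,0,0]

```text
t: 11.05
tool_pos: [0.5983, -0.1913, 0.0718]
tool_rot: [-3.136, 0.162, 0.006]
contact_force: [-0.6, -0.4, -1.1]
opening: 0.0682
grip_force: 0.0
```

No contact at 0.072, so tip_extent is the shut value and the tips retract when open. I'll raise about 4.5 mm and close.

Request:
apply_moves:
  rows: [0.003,0,-0.008,0,0,0,0.003,0,-0.008,0,0,0,0.003,0,-0.008,0,0,0,0.003,0,-0.008,0,0,0,0.003,0,-0.008,0,0,0]
  grip: 0.3
  grip_force: 60

```text
t: 11.55
tool_pos: [0.6011, -0.1919, 0.0781]
tool_rot: [-3.137, 0.162, 0.002]
contact_force: [1.0, 0.6, 5.9]
opening: 0.0487
grip_force: 62.9
```

Run:
```python
from h import *
go(.600,-.1923,.17,-.103+np.pi/2)
```

```text
t 11.55 pos [ 0.6011 -0.1919  0.0781] yaw -1.6743 f [1.  0.6 5.9] open 0.0487 gf 62.91684150695801 tip 0.0726
ROW [-0.0019, 0.0008, -0.1531, -0.0002, 0.0006, -0.0003] rows 1.8
```

Request:
apply_moves:
  rows: [0,0,-0.05,0,0,0,0,0,-0.13,0,0,0,0,0,-0.153,0,0,0,0,0,-0.153,0,0,0]

```text
t: 11.95
tool_pos: [0.6019, -0.1924, 0.1715]
tool_rot: [3.136, -0.162, 0.003]
contact_force: [0.3, -0.5, -2.8]
opening: 0.0486
grip_force: 62.8
```

Run:
```python
from h import *
go(.6469,.1358,.165,-.309+np.pi/2)
```

```text
t 11.95 pos [ 0.6019 -0.1924  0.1715] yaw -1.6742 f [ 0.3 -0.5 -2.8] open 0.0486 gf 62.77275323867798 tip 0.0726
ROW [0.0181, -0.5518, 0.0104, 0.0005, -0.0014, 0.1309] rows 6.6
```

Request:
apply_moves:
  rows: [0.018,-0.552,-0.03,0,-0.001,0.131,0.018,-0.552,-0.03,0,-0.001,0.131,0.018,-0.552,-0.03,0,-0.001,0.131,0.018,-0.552,-0.03,0,-0.001,0.131,0.018,-0.552,-0.03,0,-0.001,0.131,0.018,-0.552,-0.03,0,-0.001,0.131,0.018,-0.552,0.01,0,-0.001,0.131,0.018,-0.552,0.01,0,-0.001,0.131,0.018,-0.552,0.01,0,-0.001,0.131,0.018,-0.552,0.01,0,-0.001,0.131]

```text
t: 12.95
tool_pos: [0.6448, 0.1357, 0.1613]
tool_rot: [3.104, -0.485, -0.011]
contact_force: [0.3, -0.7, -0.8]
opening: 0.0482
grip_force: 63.0
```

Run:
```python
from h import *
go(.6469,.1358,.105,-.309+np.pi/2)
```

```text
t 12.95 pos [0.6448 0.1357 0.1613] yaw -1.8808 f [ 0.3 -0.7 -0.8] open 0.0482 gf 62.9819655418396 tip 0.0726
ROW [0.0039, -0.0014, 0.0938, 0.0009, 0.0044, -0.0006] rows 1.1
```

Request:
apply_moves:
  rows: [0.003,-0.001,0.04,0.001,0.002,-0.001,0.003,-0.001,0.075,0.001,0.002,-0.001,0.003,-0.001,0.094,0.001,0.002,-0.001,0.003,-0.001,0.1,0.001,0.002,-0.001,0.003,-0.001,0.1,0.001,0.002,-0.001,0.003,-0.001,0.1,0.001,0.002,-0.001]

```text
t: 13.55
tool_pos: [0.6479, 0.1364, 0.1044]
tool_rot: [-3.102, 0.482, -0.001]
contact_force: [-0.0, 0.3, -2.1]
opening: 0.0484
grip_force: 62.9
```

Run:
```python
from h import *
go(.6469,.1358,.091,-.309+np.pi/2)
```

```text
t 13.55 pos [0.6479 0.1364 0.1044] yaw -1.879 f [-0.   0.3 -2.1] open 0.0484 gf 62.949607372283936 tip 0.0726
ROW [-0.0014, 0.0016, 0.0223, -0.0016, -0.0003, 0.0005] rows 0.3
```

Request:
apply_moves:
  rows: [-0.001,0.001,0.008,-0.001,0,0,-0.001,0.001,0.015,-0.001,0,0,-0.001,0.001,0.02,-0.001,0,0,-0.001,0.001,0.022,-0.001,0,0,-0.001,0.001,0.022,-0.001,0,0]

```text
t: 14.05
tool_pos: [0.6466, 0.1364, 0.0915]
tool_rot: [3.105, -0.481, -0.003]
contact_force: [-5.0, -1.9, 7.0]
opening: 0.0485
grip_force: 63.9
```

Request:
apply_moves:
  rows: [0,0,0.001,0,0,0,0,0,0.002,0,0,0,0,0,0.002,0,0,0]

```text
t: 14.35
tool_pos: [0.6466, 0.1364, 0.0915]
tool_rot: [3.104, -0.481, -0.004]
contact_force: [-8.1, -1.9, 12.8]
opening: 0.0483
grip_force: 64.6
```

Request:
apply_moves:
  rows: [0,0,-0.004,0,0,0,0,0,-0.004,0,0,0,0,0,-0.004,0,0,0,0,0,-0.03,0,0,0,0,0,-0.1,0,0,0,0,0,-0.16,0,0,0,0,0,-0.16,0,0,0]
  grip: 0.75

```text
t: 15.05
tool_pos: [0.6502, 0.1367, 0.1934]
tool_rot: [-3.101, 0.481, -0.018]
contact_force: [0.6, -1.0, 0.8]
opening: 0.0642
grip_force: 0.0
```

Run:
```python
from h import *
go(.5077,-.3253,.18,-.055+np.pi/2)
```

```text
t 15.05 pos [0.6502 0.1367 0.1934] yaw -1.8784 f [ 0.6 -1.   0.8] open 0.0642 gf 0.0 tip 0.0726
ROW [0.0065, 0.8059, 0.0182, -0.0025, -0.0073, -0.1608] rows 9.7
```

Request:
apply_moves:
  rows: [0.0065,0.806,0.018,-0.002,-0.007,-0.161,0.0065,0.806,0.018,-0.002,-0.007,-0.161,0.0065,0.806,0.018,-0.002,-0.007,-0.161,0.0065,0.806,0.018,-0.002,-0.007,-0.161,0.0065,0.806,0.018,-0.002,-0.007,-0.161,0.0065,0.806,0.018,-0.002,-0.007,-0.161,0.0065,0.806,0.018,-0.002,-0.007,-0.161,0.0065,0.806,0.018,-0.002,-0.007,-0.161,0.0065,0.806,0.018,-0.002,-0.007,-0.161,0.0065,0.806,0.018,-0.002,-0.007,-0.161,0.0065,0.806,0.018,-0.002,-0.007,-0.161,0.0065,0.806,0.018,-0.002,-0.007,-0.161]

```text
t: 16.25
tool_pos: [0.5035, -0.3263, 0.174]
tool_rot: [3.14, -0.089, -0.02]
contact_force: [0.7, 0.5, -0.0]
opening: 0.0641
grip_force: 0.0
```

Run:
```python
from h import *
go(.5077,-.3253,.1,-.055+np.pi/2)
im,d=ctrl.get_image("top");ims,d2=ctrl.get_image("scene")
s2=np.load("scene1.npz")["im"]
x,y=pix("scene",[.64,.14,.02]).astype(int);u,v=pix("top",[.63,.14,.02]).astype(int);a,b=pix("scene",[.508,-.325,.01]).astype(int)
cv2.imwrite("pics/c9.png",np.hstack([cv2.resize(i[b-25:b+25,a-20:a+20],None,fx=6.5,fy=6.5,interpolation=cv2.INTER_CUBIC) for i,a,b in((ims,x,y),(im,u,v),(s2,a,b))]))
M=np.full(s2.shape,0,np.uint8);k=s2.copy();print("scene step fit",*[np.round(fit("scene","step",k,.508,-.325,w,r=13),3) for w in(-.05,3.09)])
```

```text
t 16.25 pos [ 0.5035 -0.3263  0.174 ] yaw -1.6273 f [ 0.7  0.5 -0. ] open 0.0641 gf 0.0 tip 0.0726
ROW [0.0085, -0.0022, 0.1232, 0.0005, 0.008, -0.0009] rows 1.5
scene step fit [ 0.511 -0.324 -0.029 23.581] [ 0.51  -0.323  3.248 19.179]
```

View pics/c9.png

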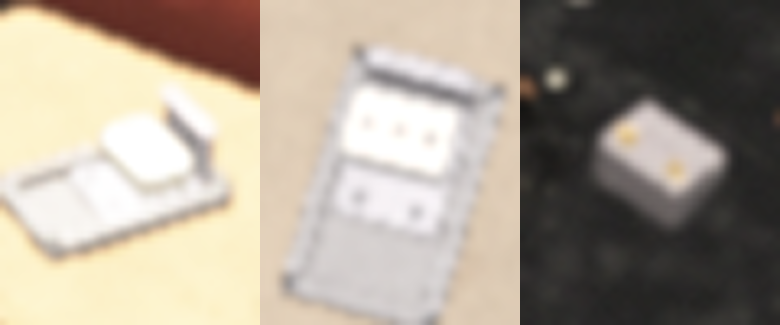

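The aluminium block sits flat on the foot beside the leg. The toe direction is still uncertain: the visible -x face looks only about 18 mm high. I'll compare both hypotheses in a brightened crop.

Run:
```python
from h import *
s=np.load("scene1.npz")["im"]
a,b=pix("scene",[.508,-.325,.01]).astype(int);r=12;F=20
c=s[b-r:b+r,a-r:a+r].astype(float)
c=np.clip((c/255)**.5*255,0,255).astype(np.uint8)
big=cv2.resize(c,None,fx=F,fy=F,interpolation=cv2.INTER_CUBIC)
outs=[big]
E=[(i,j) for i in range(8) for j in range(i) if bin(i^j).count("1")==1]
for w in(-.05,3.09):
    o=big.copy();R=np.array([[np.cos(w),-np.sin(w),0],[np.sin(w),np.cos(w),0],[0,0,1]])
    for q,col in zip(OBJ["step"][0],((0,255,0),(0,0,255))):
        P=(q/1e3)@R.T+[.5105,-.3235,.013]
        p=np.array([(pix("scene",k)-[a-r-.5,b-r-.5])*F for k in P]).astype(int)
        for i,j in E: cv2.line(o,tuple(map(int,p[i])),tuple(map(int,p[j])),col,1)
    outs.append(o)
im=np.hstack(outs);im=cv2.resize(im,(795,265));cv2.imwrite("pics/c10.png",im)
g=s[b-r:b+r,a-r:a+r].mean(2).astype(int);print(g[6:22,3:21])
```

```text
[[ 40  61 101 148 184 202 211 210 206 204 206 202 194 166 130  96  66  49]
 [ 53  95 146 182 196 196 200 204 201 202 204 207 205 195 178 153 116  79]
 [ 65 119 170 194 191 182 188 198 202 202 203 204 204 205 202 194 167 131]
 [ 71 117 162 187 191 191 195 202 205 204 203 201 202 205 207 206 195 179]
 [ 69 100 132 161 181 194 202 205 206 205 205 202 201 203 206 206 205 202]
 [ 69  89 106 125 149 173 193 202 205 206 206 202 197 200 205 205 205 204]
 [ 74  91  99 104 115 138 167 186 199 205 205 196 187 190 200 203 199 189]
 [ 71  91  99 102 103 110 129 152 177 194 200 196 186 190 200 198 182 156]
 [ 64  83  97 102 101 101 106 118 141 166 182 193 200 204 200 181 150 122]
 [ 53  67  84  91  97 100 100 103 112 126 146 174 195 195 181 149 119  99]
 [ 44  48  59  72  82  91  97 100 101 105 116 140 164 162 140 115  96  83]
 [ 39  38  42  49  59  74  87  95  98 101 103 112 124 120 108  95  80  66]
 [ 41  39  37  39  41  52  68  82  93  97 100 101 103 101  94  83  69  55]
 [ 42  39  39  36  38  39  49  64  78  89  95  99 101  95  85  70  57  49]
 [ 39  39  39  37  36  36  39  49  59  70  83  93  94  87  71  55  48  46]
 [ 38  37  37  36  37  37  40  41  46  53  64  75  78  69  55  46  42  44]]
```

View pics/c10.png

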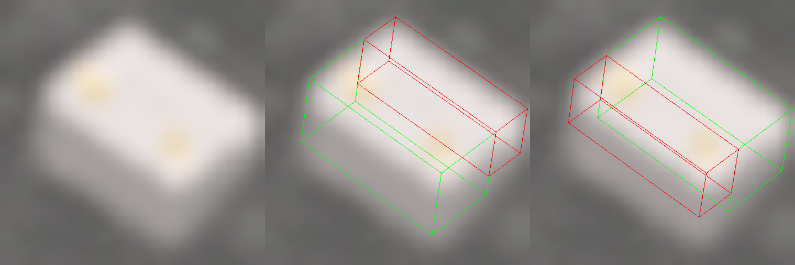

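The full-height -x face matches the middle overlay, so the toe points to +x (away from the robot). I'll grip across the 50 mm width with the tips about 13 mm up.

Request:
apply_moves:
  rows: [0.007,-0.001,0.06,0,0.004,-0.001,0.007,-0.001,0.12,0,0.004,-0.001,0.007,-0.001,0.15,0,0.004,-0.001,0.007,-0.001,0.15,0,0.004,-0.001,0.007,-0.001,0.15,0,0.004,-0.001,0.007,-0.001,0.15,0,0.004,-0.001]

```text
t: 16.95
tool_pos: [0.5082, -0.3257, 0.0859]
tool_rot: [3.137, -0.082, -0.006]
contact_force: [0.0, -1.2, 0.8]
opening: 0.0639
grip_force: 0.0
```

Run:
```python
from h import *
go(.5077,-.3253,.083,-.055+np.pi/2)
```

```text
t 16.95 pos [ 0.5082 -0.3257  0.0859] yaw -1.6229 f [ 0.  -1.2  0.8] open 0.0639 gf 0.0 tip 0.0726
ROW [-0.0008, -0.0006, 0.0048, 0.0021, 0.0024, 0.0018] rows 0.1
```

Request:
apply_moves:
  rows: [-0.001,-0.001,0.004,0.002,0.001,0,-0.001,-0.001,0.004,0.002,0.001,0,-0.001,-0.001,0.004,0.002,0.001,0,-0.001,-0.001,0.004,0.002,0.001,0,-0.001,-0.001,0.004,0.002,0.001,0]
  grip: 0.3
  grip_force: 50

```text
t: 17.45
tool_pos: [0.5077, -0.3258, 0.0838]
tool_rot: [3.14, -0.084, -0.002]
contact_force: [0.6, 1.2, 6.5]
opening: 0.0483
grip_force: 52.2
```

Run:
```python
from h import *
go(.5077,-.3253,.17,-.055+np.pi/2)
```

```text
t 17.45 pos [ 0.5077 -0.3258  0.0838] yaw -1.624 f [0.6 1.2 6.5] open 0.0483 gf 52.18629464507103 tip 0.0726
ROW [-0.0002, -0.0008, -0.1436, 0.0003, 0.0006, 0.0011] rows 1.7
```

Request:
apply_moves:
  rows: [0,0,-0.05,0,0,0,0,0,-0.13,0,0,0,0,0,-0.16,0,0,0,0,0,-0.16,0,0,0]

```text
t: 17.85
tool_pos: [0.5083, -0.3265, 0.1819]
tool_rot: [3.137, -0.084, 0.002]
contact_force: [0.3, 0.1, -0.5]
opening: 0.0485
grip_force: 52.3
```

Run:
```python
from h import *
go(.5974,.1517,.175,-.309+np.pi/2)
```

```text
t 17.85 pos [ 0.5083 -0.3265  0.1819] yaw -1.6241 f [ 0.3  0.1 -0.5] open 0.0485 gf 52.27983042597771 tip 0.0726
ROW [0.1058, -0.8038, 0.0094, 0.0017, -0.0012, 0.1628] rows 9.7
```

Request:
apply_moves:
  rows: [0.106,-0.804,0,0.002,-0.001,0.163,0.106,-0.804,0,0.002,-0.001,0.163,0.106,-0.804,0,0.002,-0.001,0.163,0.106,-0.804,0,0.002,-0.001,0.163,0.106,-0.804,0,0.002,-0.001,0.163,0.106,-0.804,0,0.002,-0.001,0.163,0.106,-0.804,0,0.002,-0.001,0.163,0.106,-0.804,0,0.002,-0.001,0.163,0.106,-0.804,0,0.002,-0.001,0.163,0.106,-0.804,0,0.002,-0.001,0.163,0.106,-0.804,0,0.002,-0.001,0.163,0.106,-0.804,0,0.002,-0.001,0.163,0.106,-0.804,0,0.002,-0.001,0.163]

```text
t: 19.15
tool_pos: [0.595, 0.1523, 0.1764]
tool_rot: [-3.1, 0.485, 0.014]
contact_force: [-0.0, -0.5, -1.3]
opening: 0.0486
grip_force: 52.4
```

Run:
```python
from h import *
go(.5974,.1517,.115,-.309+np.pi/2)
```

```text
t 19.15 pos [0.595  0.1523 0.1764] yaw -1.8809 f [-0.  -0.5 -1.3] open 0.0486 gf 52.3759625852108 tip 0.0726
ROW [0.005, -0.0001, 0.1022, -0.0013, 0.006, -0.0007] rows 1.2
```

Request:
apply_moves:
  rows: [0.004,0,0.04,-0.001,0.003,-0.001,0.004,0,0.08,-0.001,0.003,-0.001,0.004,0,0.102,-0.001,0.003,-0.001,0.004,0,0.102,-0.001,0.003,-0.001,0.004,0,0.102,-0.001,0.003,-0.001,0.004,0,0.102,-0.001,0.003,-0.001]

```text
t: 19.75
tool_pos: [0.5988, 0.1527, 0.1183]
tool_rot: [-3.101, 0.482, -0.001]
contact_force: [0.4, 0.2, -0.7]
opening: 0.0488
grip_force: 52.4
```

Run:
```python
from h import *
go(.5974,.1517,.0945,-.309+np.pi/2)
im,d=ctrl.get_image("scene");np.savez("scene3.npz",im=im)
x,y=pix("scene",[.63,.14,.03]).astype(int)
cv2.imwrite("pics/c11.png",cv2.resize(im[y-30:y+30,x-30:x+30],None,fx=9,fy=9,interpolation=cv2.INTER_CUBIC))
```

```text
t 19.75 pos [0.5988 0.1527 0.1183] yaw -1.879 f [ 0.4  0.2 -0.7] open 0.0488 gf 52.36121445894241 tip 0.0726
ROW [-0.0017, 0.0023, 0.0397, -0.0019, 0.0001, 0.0005] rows 0.5
```

View pics/c11.png

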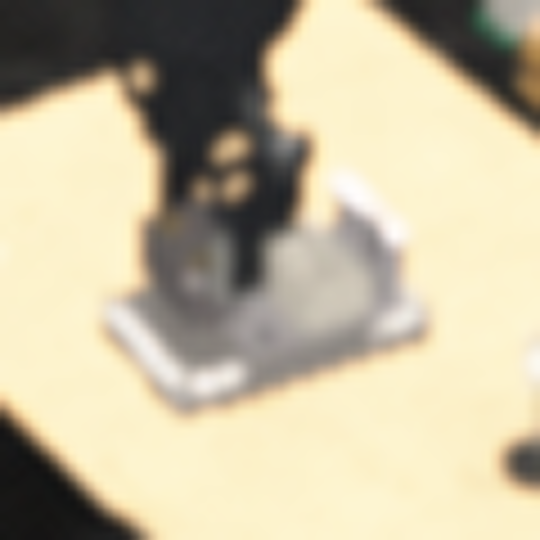

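Run:
```python
from h import *
s=np.load("scene3.npz")["im"]
x,y=pix("scene",[.60,.15,.03]).astype(int);r=14;F=28
big=cv2.resize(np.clip((s[y-r:y+r,x-r:x+r]/255.)**.7*255,0,255).astype(np.uint8),None,fx=F,fy=F,interpolation=cv2.INTER_CUBIC)
o=big.copy();w=-.309;R=np.array([[np.cos(w),-np.sin(w),0],[np.sin(w),np.cos(w),0],[0,0,1]])
E=[(i,j) for i in range(8) for j in range(i) if bin(i^j).count("1")==1]
for q,col in zip(OBJ["step"][0],((0,255,0),(0,0,255))):
    P=(q/1e3)@R.T+[.5988,.1527,.1183-.0838+.013]
    p=np.array([(pix("scene",k)-[x-r-.5,y-r-.5])*F for k in P]).astype(int)
    for i,j in E: cv2.line(o,tuple(map(int,p[i])),tuple(map(int,p[j])),col,1)
cv2.imwrite("pics/c12.png",cv2.resize(np.hstack([big,o]),(798,399)))
```

```text
(no output)
```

View pics/c12.png

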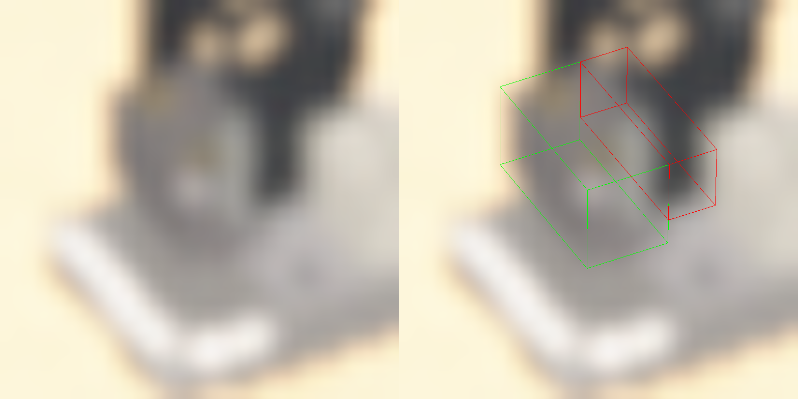

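The overlay (inserts at crop (155,95) and (205,150)) matches the expected pose within about a pixel, so the block isn't tilted. Lowering.

Request:
apply_moves:
  rows: [-0.002,0.002,0.015,-0.001,0,0,-0.002,0.002,0.03,-0.001,0,0,-0.002,0.002,0.037,-0.001,0,0,-0.002,0.002,0.037,-0.001,0,0,-0.002,0.002,0.037,-0.001,0,0]

```text
t: 20.3
tool_pos: [0.5961, 0.1522, 0.0942]
tool_rot: [-3.104, 0.481, 0.005]
contact_force: [-0.2, 0.1, -1.0]
opening: 0.0484
grip_force: 52.4
```

Run:
```python
from h import *
go(.5974,.1517,.0908,-.309+np.pi/2)
```

```text
t 20.3 pos [0.5961 0.1522 0.0942] yaw -1.8784 f [-0.2  0.1 -1. ] open 0.0484 gf 52.365362495183945 tip 0.0726
ROW [0.0023, 0.0002, 0.0056, -0.0001, 0.0019, 0.0009] rows 0.1
```

Request:
apply_moves:
  rows: [0.002,0,0.003,0,0.001,0.001,0.002,0,0.006,0,0.001,0.001,0.002,0,0.007,0,0.001,0.001,0.002,0,0.007,0,0.001,0.001]

```text
t: 20.7
tool_pos: [0.5979, 0.1518, 0.0913]
tool_rot: [-3.103, 0.484, -0.0]
contact_force: [-1.1, -0.6, 3.8]
opening: 0.0487
grip_force: 52.8
```

Request:
apply_moves:
  rows: [0,0,0.001,0,0,0,0,0,0.002,0,0,0,0,0,0.002,0,0,0]

```text
t: 21.0
tool_pos: [0.598, 0.1519, 0.0912]
tool_rot: [-3.104, 0.484, 0.0]
contact_force: [-4.3, -0.0, 10.6]
opening: 0.0487
grip_force: 53.6
```

Request:
apply_moves:
  rows: [0,0,-0.003,0,0,0,0,0,-0.003,0,0,0,0,0,-0.003,0,0,0,0,0,-0.03,0,0,0,0,0,-0.1,0,0,0,0,0,-0.16,0,0,0,0,0,-0.16,0,0,0]
  grip: 0.72

```text
t: 21.7
tool_pos: [0.6011, 0.1523, 0.1936]
tool_rot: [-3.1, 0.483, -0.019]
contact_force: [1.4, 0.0, -0.4]
opening: 0.0616
grip_force: 0.0
```

Run:
```python
from h import *
go(.4435,-.1582,.18,.475+np.pi/2)
```

```text
t 21.7 pos [0.6011 0.1523 0.1936] yaw -1.8799 f [ 1.4  0.  -0.4] open 0.0616 gf 0.0 tip 0.0726
ROW [-0.0931, 0.573, 0.0182, -0.0008, -0.0082, -0.4992] rows 7.0
```

Request:
apply_moves:
  rows: [-0.093,0.573,0.018,-0.001,-0.008,-0.499,-0.093,0.573,0.018,-0.001,-0.008,-0.499,-0.093,0.573,0.018,-0.001,-0.008,-0.499,-0.093,0.573,0.018,-0.001,-0.008,-0.499,-0.093,0.573,0.018,-0.001,-0.008,-0.499,-0.093,0.573,0.018,-0.001,-0.008,-0.499,-0.093,0.573,0.018,-0.001,-0.008,-0.499,-0.093,0.573,0.018,-0.001,-0.008,-0.499,-0.093,0.573,0.018,-0.001,-0.008,-0.499,-0.093,0.573,0.018,-0.001,-0.008,-0.499]

```text
t: 22.7
tool_pos: [0.44, -0.1583, 0.1746]
tool_rot: [-3.052, -0.738, 0.019]
contact_force: [0.0, 0.5, -0.5]
opening: 0.0612
grip_force: 0.0
```

Run:
```python
from h import *
go(.4435,-.1582,.09,.475+np.pi/2)
im,d=ctrl.get_image("top");ims,d2=ctrl.get_image("scene")
x,y=pix("scene",[.63,.14,.02]).astype(int);u,v=pix("top",[.63,.14,.02]).astype(int);a,b=pix("scene",[.4435,-.1582,.03]).astype(int)
cv2.imwrite("pics/c13.png",np.hstack([cv2.resize(i[b-25:b+25,a-20:a+20],None,fx=6.5,fy=6.5,interpolation=cv2.INTER_CUBIC) for i,a,b in((ims,x,y),(im,u,v),(ims,a,b))]))
```

```text
t 22.7 pos [ 0.44   -0.1583  0.1746] yaw -1.0963 f [ 0.   0.5 -0.5] open 0.0612 gf 0.0 tip 0.0726
ROW [0.0068, 0.0031, 0.1409, -0.0027, 0.0073, -0.0003] rows 1.7
```

View pics/c13.png

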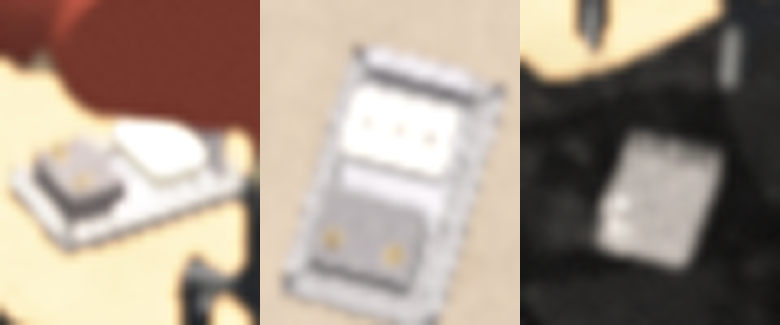

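Both views show the stepped block upright in the nest with its toe over the foot and a small gap to the wall. The sink at (660,200) in the third panel lies between the fingers. Descending onto it.

Request:
apply_moves:
  rows: [0.006,0.003,0.06,-0.002,0.004,0,0.006,0.003,0.12,-0.002,0.004,0,0.006,0.003,0.155,-0.002,0.004,0,0.006,0.003,0.16,-0.002,0.004,0,0.006,0.003,0.16,-0.002,0.004,0,0.006,0.003,0.16,-0.002,0.004,0]

```text
t: 23.4
tool_pos: [0.4438, -0.1589, 0.0798]
tool_rot: [3.051, 0.74, -0.006]
contact_force: [0.7, 0.1, 0.4]
opening: 0.0616
grip_force: 0.0
```

Run:
```python
from h import *
go(.4435,-.1582,.0765,.475+np.pi/2)
```

```text
t 23.4 pos [ 0.4438 -0.1589  0.0798] yaw -1.095 f [0.7 0.1 0.4] open 0.0616 gf 0.0 tip 0.0726
ROW [0.0001, -0.0013, 0.0055, 0.0008, 0.0028, 0.0005] rows 0.1
```

Request:
apply_moves:
  rows: [0,-0.001,0.004,0.001,0.002,0,0,-0.001,0.004,0.001,0.002,0,0,-0.001,0.004,0.001,0.002,0,0,-0.001,0.004,0.001,0.002,0,0,-0.001,0.004,0.001,0.002,0]
  grip: 0.25
  grip_force: 50

```text
t: 23.9
tool_pos: [0.4434, -0.1589, 0.0775]
tool_rot: [3.054, 0.738, -0.001]
contact_force: [0.7, 0.8, 6.8]
opening: 0.0427
grip_force: 53.4
```

Run:
```python
from h import *
go(.4435,-.1582,.18,.475+np.pi/2)
```

```text
t 23.9 pos [ 0.4434 -0.1589  0.0775] yaw -1.0964 f [0.7 0.8 6.8] open 0.0427 gf 53.39688777923584 tip 0.0726
ROW [0.0005, -0.001, -0.1708, -0.0001, 0.0004, -0.0004] rows 2.0
```

Request:
apply_moves:
  rows: [0,0,-0.05,0,0,0,0,0,-0.13,0,0,0,0,0,-0.18,0,0,0,0,0,-0.18,0,0,0]

```text
t: 24.3
tool_pos: [0.445, -0.1599, 0.1894]
tool_rot: [3.048, 0.737, 0.007]
contact_force: [0.5, -0.6, 0.1]
opening: 0.0432
grip_force: 52.6
```

Run:
```python
from h import *
go(.6221,.1438,.18,-.309+np.pi/2)
```

```text
t 24.3 pos [ 0.445  -0.1599  0.1894] yaw -1.0963 f [ 0.5 -0.6  0.1] open 0.0432 gf 52.61590540409088 tip 0.0726
ROW [0.4938, -0.3155, 0.0152, 0.003, -0.0033, 0.4988] rows 7.0
```

Request:
apply_moves:
  rows: [0.494,-0.315,0,0.003,-0.003,0.499,0.494,-0.315,0,0.003,-0.003,0.499,0.494,-0.315,0,0.003,-0.003,0.499,0.494,-0.315,0,0.003,-0.003,0.499,0.494,-0.315,0,0.003,-0.003,0.499,0.494,-0.315,0,0.003,-0.003,0.499,0.494,-0.315,0.01,0.003,-0.003,0.499,0.494,-0.315,0.01,0.003,-0.003,0.499,0.494,-0.315,0.01,0.003,-0.003,0.499,0.494,-0.315,0.01,0.003,-0.003,0.499]

```text
t: 25.3
tool_pos: [0.6189, 0.1452, 0.1754]
tool_rot: [-3.102, 0.482, 0.02]
contact_force: [-0.7, -0.4, -0.6]
opening: 0.0427
grip_force: 52.5
```

Run:
```python
from h import *
go(.6221,.1438,.13,-.309+np.pi/2)
```

```text
t 25.3 pos [0.6189 0.1452 0.1754] yaw -1.879 f [-0.7 -0.4 -0.6] open 0.0427 gf 52.52004325389862 tip 0.0726
ROW [0.0068, 0.0007, 0.0756, -0.0003, 0.0081, 0.0005] rows 0.9
```

Request:
apply_moves:
  rows: [0.005,0.001,0.04,0,0.004,0,0.005,0.001,0.075,0,0.004,0,0.005,0.001,0.09,0,0.004,0,0.005,0.001,0.095,0,0.004,0,0.005,0.001,0.095,0,0.004,0,0.005,0.001,0.095,0,0.004,0]

```text
t: 25.9
tool_pos: [0.6226, 0.1436, 0.1217]
tool_rot: [-3.101, 0.484, 0.002]
contact_force: [0.6, -0.0, -0.9]
opening: 0.0431
grip_force: 52.5
```

Run:
```python
from h import *
go(.6221,.1438,.1105,-.309+np.pi/2)
```

```text
t 25.9 pos [0.6226 0.1436 0.1217] yaw -1.8805 f [ 0.6 -0.  -0.9] open 0.0431 gf 52.51072704792023 tip 0.0726
ROW [-0.0009, 0.0001, 0.0187, -0.0019, 0.0011, -0.0004] rows 0.2
```

Request:
apply_moves:
  rows: [0,0,0.008,-0.001,0.001,0,0,0,0.014,-0.001,0.001,0,0,0,0.017,-0.001,0.001,0,0,0,0.019,-0.001,0.001,0,0,0,0.019,-0.001,0.001,0]

```text
t: 26.4
tool_pos: [0.6222, 0.1441, 0.1109]
tool_rot: [-3.104, 0.483, 0.004]
contact_force: [-5.7, -0.1, 9.3]
opening: 0.0427
grip_force: 53.7
```

Request:
apply_moves:
  rows: [0,0,0.001,0,0,0,0,0,0.001,0,0,0]

```text
t: 26.6
tool_pos: [0.6222, 0.1441, 0.1109]
tool_rot: [-3.104, 0.483, 0.004]
contact_force: [-7.3, -1.4, 12.0]
opening: 0.0426
grip_force: 54.1
```

Seated at z 0.1109, against 0.1105 expected. I'll release, retreat, and check.

Request:
apply_moves:
  rows: [0,0,-0.004,0,0,0,0,0,-0.004,0,0,0,0,0,-0.004,0,0,0,0,0,-0.03,0,0,0,0,0,-0.1,0,0,0,0,0,-0.16,0,0,0,0,0.2,-0.18,0,0,0,0,0.4,-0.18,0,0,0,0,0.5,-0.18,0,0,0,0,0.5,-0.18,0,0,0,0,0.5,-0.18,0,0,0,0,0.5,-0.18,0,0,0,0,0.5,-0.18,0,0,0]
  grip: 0.65

```text
t: 27.9
tool_pos: [0.5297, -0.1468, 0.2178]
tool_rot: [3.101, -0.494, -0.0]
contact_force: [-0.5, 0.7, -0.4]
opening: 0.0559
grip_force: 0.0
```

Run:
```python
from h import *
im,d=ctrl.get_image("top");ims,d2=ctrl.get_image("scene")
x,y=pix("scene",[.63,.14,.02]).astype(int);u,v=pix("top",[.63,.14,.02]).astype(int)
cv2.imwrite("pics/c14.png",np.hstack([cv2.resize(i[b-27:b+27,a-27:a+27],None,fx=7.4,fy=7.4,interpolation=cv2.INTER_CUBIC) for i,a,b in((ims,x,y),(im,u,v))]))
```

```text
(no output)
```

View pics/c14.png

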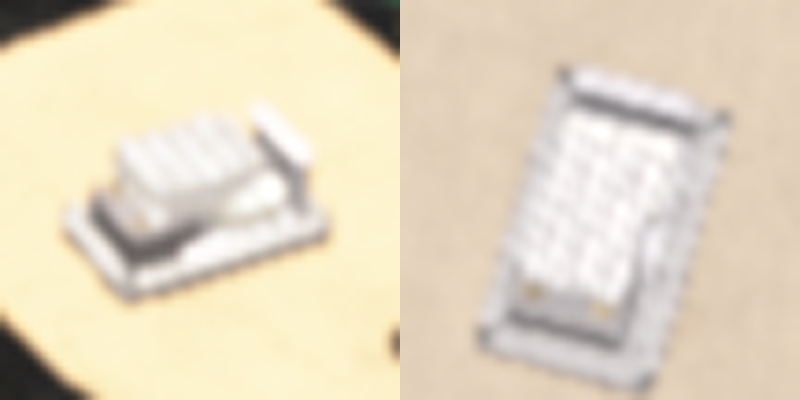

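The sink lies level across both blocks, with its fins along the nest and the arm clear. Handing in.

```bash
python3 -c "
from station import ctrl
print(ctrl.finish_job())"
```

```text
the job is handed in; nothing more can be done
None
```

The power module is assembled in the nest (bracket, aluminium block, stepped block, heat sink on top) and handed in at about 28 s; the last pictures show everything seated and level, but no verdict came back.

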